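# Change over the vessels on four bench stations

### The job

The four vessels stand on the wrong stations. Put the conical flask on the round plate of the stirrer, the red-capped sample bottle on the square pan of the balance, the measuring cylinder on the finned cooling block and the wide-necked lab bottle on the plate of the lab jack, each upright in the middle of its plate. Each plate takes only one vessel, and the rubber mat is free for setting one aside meanwhile; tip no vessel over, leave the timer where it lies, and let go of everything at the end.

Things in the scene. Friction and masses are not known exactly. Their poses are not given: they have to be found in the camera images.
- flask: Loose empty conical flask of clear glass, 100 mm tall, round foot 64 mm across, straight neck 32 mm across from 72 to 100 mm height; about 0.09 kg. Origin: centre of its underside; z up, any yaw. Starts on the cooling block or the lab jack.
- sample_bottle: Loose white round sample bottle with a fixed red screw cap, 108 mm tall, body 71 mm across (too wide for most grippers), cap 36 mm across from 88 to 108 mm height; about 0.09 kg; grip the cap. Origin: centre of its underside; z up, any yaw. Starts on the cooling block or the lab jack.
- cylinder: Loose slim glass measuring cylinder with blue scale marks, 144 mm tall, tube 25 mm across, hexagonal foot 40 x 44 mm and 9 mm thick; about 0.18 kg; it tips easily. Origin: centre of its underside; z up, any yaw. Starts on the stirrer or the balance.
- lab_bottle: Loose clear glass lab bottle with a wide open neck and a blue pouring ring at its mouth, 110 mm tall, body 55 mm across, neck 44 mm across from 68 to 110 mm height; about 0.2 kg; grip the neck. Origin: centre of its underside; z up, any yaw. Starts on the stirrer or the balance.
- stirrer: Magnetic stirrer: flat white housing 115 x 92 mm with two black knobs in front and a round white ceramic plate 86 mm across on top. Fixed to the bench, turned up to 20 deg either way. Origin: centre of its underside, straight below the middle of its plate; z up, x away from the robot at yaw 0. Top surface 36 mm above the bench.
- balance: Bench balance: flat grey housing 122 x 96 mm with a display and two round keys in front and a square steel pan 86 x 86 mm on top. Fixed to the bench, turned up to 20 deg either way. Origin: centre of its underside, straight below the middle of its plate; z up, x away from the robot at yaw 0. Top surface 36 mm above the bench.
- cooling_block: Aluminium cooling block: flat square core 82 x 80 mm with a comb of nine upright fins standing out 21 mm on the left and on the right (fin tops 30 mm high). Fixed to the bench, turned up to 20 deg either way. Origin: centre of its underside, straight below the middle of its plate; z up, x away from the robot at yaw 0. Top surface 36 mm above the bench.
- lab_jack: Lab jack, run right down: dark steel top plate 76 mm (x) by 124 mm (y) over an equal base plate with crossed arms between, a black star knob in front. It does not move. Fixed to the bench, turned up to 20 deg either way. Origin: centre of its underside, straight below the middle of its plate; z up, x away from the robot at yaw 0. Top surface 36 mm above the bench.
- rubber_mat: Free spot: flat ribbed black rubber mat, 110 x 110 mm, its top 6 mm above the bench, fixed to the bench and empty at the start. Origin: centre of its underside, on the bench.
- timer: Bystander: loose white bench timer, 66 x 62 x 19 mm, lying on the bench close to the robot. Origin: centre of its underside. Leave it alone.
Mind the look-alikes: they are no part of the job. What is shaped like the lab_bottle but yellow is not meant. What is shaped like the flask but purple is not meant.

How it is judged:
By the outcome, as a careful person would: the job done as asked, in the order asked, and still so for the second after the job is handed in, with the robot touching nothing.
It also fails if it takes over 144 s, if anything falls off the work surface, if the arm or the gripper's body presses on something with over 40 N, if the wrist force passes 120 N, or if a joint passes its speed limit or range.

### The arm

A 6-joint arm with a two-finger parallel gripper is mounted at the origin on a cart in front of the work surface, level with it; the furniture and walls round the work are solid. World frame = base frame: x ahead of the robot, y to its left, z up, the work surface at z = 0. Lengths are in m, angles in rad, forces in N, time in s.
With the tool pointing down it reaches from about 0.35 to 0.85 m from the base axis. Payload 8.1 kg.
Tool frame: the origin (TCP) lies at the very end of the fingers, on their centre line; the grasp point (between the pads) lies 19 mm behind it (robot.grip_depth is the distance from the TCP to the grasp point, in m); z points along the fingers, y is the line along which they close (so a half turn about z gives the same grasp; the last joint's range is limited). The gripper opens to 93 mm and grips with 3 to 60 N. Pads are 15 mm wide; open, the fingers measure 128 mm over their backs; the gripper's body (75 mm by 188 mm) begins 65 mm behind the grasp point.
Start: joints at [-1.349, 0.13, 1.488, -0, 1.523, -0.085], TCP at [0.181, -0.572, 0.219] pointing down, gripper open.
Joint ranges: [-2.96, 2.96], [-0.89, 2.26], [0.02, 2.5], [-1.34, 4.48], [0, 2.73], [-2.66, 2.66]. Speed limits (rad/s): [2.39, 2.39, 2.79, 3.14, 3.14, 3.14].

### API

Orientations are given as a rotation vector (axis times angle).
In Python, from plant import robot gives the robot as it stands. The module is installed in compiled form; this text tells all that it offers.
- The arm moves only by the shell command python3 -m jog 'ROWS' [FORCE]. ROWS is JSON, a list that holds one entry, the list of rows, each a list of 7 numbers: the turn, a rotation vector about the tool's x, y, z in degrees, then the shift along the tool's x, y, z in cm, then the finger opening in cm, from 0 to 9.3. A call has 1 to 5 rows; each row shifts and turns the commanded pose from where the row before left it, along the tool's axes as they then stand; what a row does not reach is not made up. A row lasts 1/12 s, in which the tool goes at most 41.7 mm and 7.16 degrees, less where a joint would pass 70% of its speed; a pose out of reach is approached as far as the arm can. A call is refused whole if a number of a shift passes 4.17 or a number of a turn 7.16, either way. A call with a gripper value outside its range is refused whole. The fingers move at their own pace and stop on an object; FORCE is the grip in N (left out, the last holds). Time passes only in rows, so rows that do not move let the fingers close. It gives the time, the measured TCP pose, the force and the opening at its end, in the units of the state.
- robot.read_state(): the state, without advancing time (a new reading comes with each control period).
- robot.read_camera(name): name is "scene" or "top" or "wrist"; returns a dict with "img" (400x640x3 uint8, red, green, blue), "fx", "fy", "cx", "cy" (pixels), "extrinsics" (4x4, takes a point from camera to world coordinates). Camera axes: x right, y up, looking along -z (the intrinsics and any distortion apply to the point x, -y, -z); pixel columns grow to the right and rows downward; lengths in m; the calibration is good to about 2 mm. A picture is of the moment at which its call begins. There is no depth.
- robot.close_job(): hands the job in, once; it reports no verdict.
Trained networks look in a picture, given as the dict that the camera call returned (one of the last four; its "shot" number tells which), for a name from the list of things; names that differ only in an ending like _2 or _b are one class to them, and where a whole thing is asked for, a point or a joint stands for the part that bears it (a point fixed in the world has none). Each returns a list of dicts, best first, with "confidence" (0 to 1); they miss things now and then, are a little off and sometimes report something else, mostly with a low value. They report only what shows in the picture. A call takes as long as a camera call. They do not tell look-alikes from the thing itself.
- robot.masks_of(picture, label): "pixels" (400x640 bool, what is visible of it) and "point" ([column, row] in pixels, amid what is visible of it).
- robot.pinpoint(picture, label): "point" ([column, row] in pixels: a listed point, or the origin of a listed thing).
The state is a dict: "t": time; "q": joint angles; "dq": joint speeds; "joint_torque": joint torques, N m; "tool_pos": TCP position; "orientation": TCP orientation; "force": force on the tool from outside, world axes, zero at the start; "wrist_torque": the same for the moment, N m; "opening": finger opening in m.
Only numpy, scipy, OpenCV 4.12 (cv2) and the standard library are available. Lean on these libraries where they do the work, as an engineer would, in place of code of your own. Each camera call takes 0.05 s, during which the arm holds its last target. There are 200 camera calls.

## Working session

There is one attempt and no reset: what is moved stays moved. The work goes in short steps, Python scripts to look and compute and a shell command to move; the robot and the scene stay as the last step left them, time stands still between calls to the robot, and variables do not carry over. Pictures are saved under pics/ and viewed, on a budget of 14 in all, crops included, one or two more only if the job needs it, and the job is handed in when it is done.

```bash
mkdir -p pics; ls; cat > h.py <<'E'
import numpy as np, cv2
from scipy.spatial.transform import Rotation as R
from plant import robot
def ray(p,px):
    E=np.array(p["extrinsics"]); u=(px[0]-p["cx"])/p["fx"]; v=(px[1]-p["cy"])/p["fy"]
    return E[:3,3],E[:3,:3]@np.array([u,-v,-1.])
def at_z(p,px,z):
    o,d=ray(p,px); return (o+d*(z-o[2])/d[2])
def proj(p,X):
    E=np.array(p["extrinsics"]); c=E[:3,:3].T@(np.array(X)-E[:3,3]); return np.array([p["cx"]-p["fx"]*c[0]/c[2],p["cy"]+p["fy"]*c[1]/c[2]])
def save(p,n): cv2.imwrite("pics/"+n,p["img"][:,:,::-1])
E
python3 - <<'E'
from h import *
for c in ["scene","top"]:
    p=robot.read_camera(c); save(p,c+"0.png"); print(c,[k for k in p],np.array(p["extrinsics"]).round(3).tolist(),p["fx"])
    for n,z in dict(flask=.036,sample_bottle=.036,cylinder=.036,lab_bottle=.036,stirrer=0,balance=0,cooling_block=0,lab_jack=0,rubber_mat=0,timer=0).items():
        for d in robot.pinpoint(p,n): print(n,round(d["confidence"],2),np.round(d["point"]),at_z(p,d["point"],z).round(3)[:2])
s=robot.read_state(); print(s["tool_pos"],s["orientation"],s["opening"],robot.grip_depth,s["t"])
print(R.from_rotvec(s["orientation"]).as_matrix().round(3))
E
```

```text
pics
scene ['img', 'fx', 'fy', 'cx', 'cy', 'extrinsics', 'shot'] [[-0.524, 0.348, -0.777, -0.443], [-0.851, -0.23, 0.471, 0.58], [-0.015, 0.909, 0.417, 0.569], [0.0, 0.0, 0.0, 1.0]] 507.89639670348527
flask 0.72 [346. 199.] [ 0.518 -0.09 ]
flask 0.69 [385. 204.] [ 0.443 -0.154]
sample_bottle 0.9 [299. 194.] [ 0.611 -0.004]
cylinder 0.16 [194. 243.] [0.512 0.313]
lab_bottle 0.69 [266. 243.] [0.426 0.182]
stirrer 0.66 [272. 254.] [0.434 0.167]
balance 0.94 [408. 186.] [ 0.559 -0.332]
balance 0.73 [269. 255.] [0.431 0.174]
cooling_block 0.81 [389. 217.] [ 0.435 -0.162]
lab_jack 0.78 [295. 208.] [0.611 0.008]
rubber_mat 0.97 [190. 242.] [0.583 0.3  ]
timer 0.73 [339. 234.] [ 0.43  -0.009]
timer 0.55 [271. 254.] [0.432 0.169]
timer 0.49 [193. 242.] [0.58  0.295]
top ['img', 'fx', 'fy', 'cx', 'cy', 'extrinsics', 'shot'] [[-0.029, 0.997, -0.067, 0.422], [-0.999, -0.028, 0.016, 0.01], [0.015, 0.068, 0.998, 1.618], [0.0, 0.0, 0.0, 1.0]] 517.4034118809725
flask 0.9 [361. 228.] [ 0.428 -0.165]
flask 0.61 [351. 182.] [ 0.573 -0.138]
sample_bottle 0.94 [307. 168.] [ 0.62  -0.004]
cylinder 0.66 [411. 181.] [ 0.57  -0.324]
lab_bottle 0.77 [246. 192.] [0.549 0.184]
lab_bottle 0.73 [250. 230.] [0.434 0.175]
lab_bottle 0.51 [255. 231.] [0.43  0.159]
stirrer 0.93 [254. 228.] [0.438 0.165]
balance 0.74 [255. 232.] [0.426 0.162]
cooling_block 0.79 [356. 227.] [ 0.435 -0.153]
lab_jack 0.82 [308. 168.] [ 0.622 -0.007]
rubber_mat 0.39 [306. 169.] [ 0.621 -0.001]
timer 0.82 [308. 236.] [ 0.408 -0.002]
[ 0.18124599 -0.57198455  0.21863963] [3.10468744e+00 4.80011527e-01 4.79539926e-05] 0.09314254153683098 0.0188 1.1
[[ 0.953  0.302  0.   ]
 [ 0.302 -0.953 -0.   ]
 [ 0.     0.    -1.   ]]
```

```bash
python3 - <<'E'
import cv2
a=cv2.imread("pics/top0.png")[130:280,200:470]; cv2.imwrite("pics/top_c.png",cv2.resize(a,None,fx=2.9,fy=2.9,interpolation=cv2.INTER_CUBIC))
a=cv2.imread("pics/scene0.png")[110:290,150:450]; cv2.imwrite("pics/scene_c.png",cv2.resize(a,None,fx=2.6,fy=2.6,interpolation=cv2.INTER_CUBIC))
E
```

```text
(no output)
```

View pics/top_c.png

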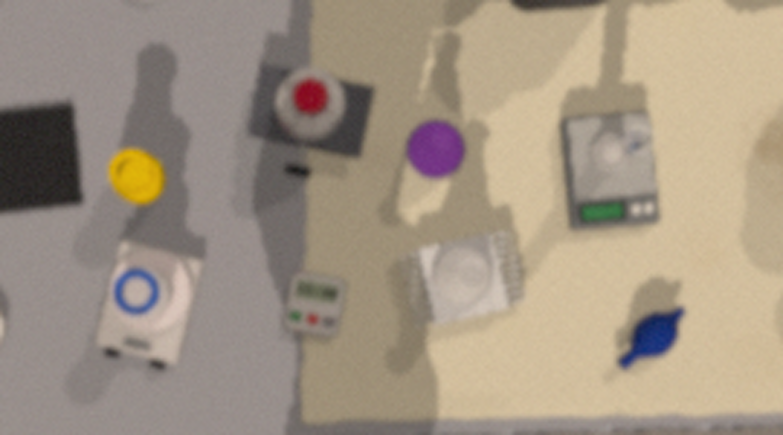

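View pics/scene_c.png

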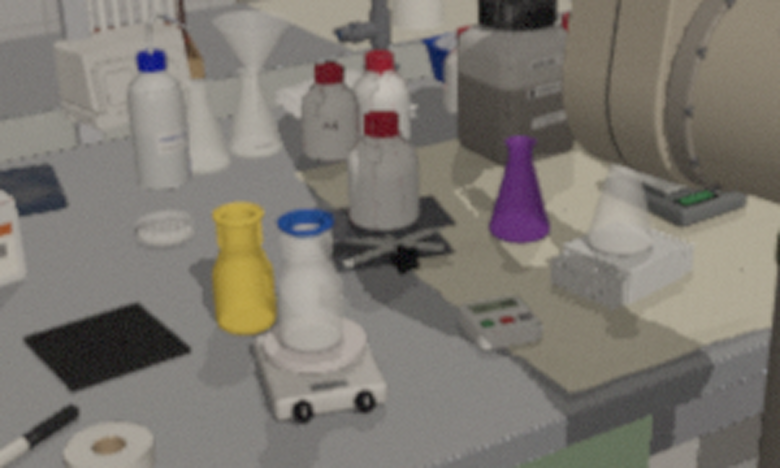

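Top crop: clear flask at (460,275) on the finned block, and purple look-alike flask at (436,148) on the bench. The lab bottle with the blue ring is at (136,292) on the stirrer, with the yellow look-alike at (136,176). The red cap is at (310,97) on the jack, and the clear cylinder at (615,150) on the balance pan. The mat is at the left edge and the timer at (315,305). The white and grey red-capped bottles in the scene background aren't on any station. I choose the clear, blue-ringed and on-station vessels. Next I'll level the yaw and survey with the wrist camera.

```bash
python3 -m jog '[[[0,0,5.9,0,0,0,9.3],[0,0,5.9,0,0,0,9.3],[0,0,5.8,0,0,0,9.3],[0,0,0,0,0,-4.1,9.3],[0,0,0,0,0,-4.1,9.3]]]' && python3 -m jog '[[[0,0,0,0,0,-4.1,9.3],[0,0,0,2.9,-2.9,0,9.3],[0,0,0,2.9,-2.9,0,9.3],[0,0,0,2.9,-2.9,0,9.3],[0,0,0,2.9,-2.9,0,9.3]]]' && python3 -m jog '[[[0,0,0,2.9,-2.9,-1,9.3],[0,0,0,2.9,-2.9,-1,9.3],[0,0,0,2.9,-2.9,-1,9.3],[0,0,0,2.9,-2.9,-1,9.3],[0,0,0,0,0,0,9.3]]]'
python3 - <<'E'
from h import *
p=robot.read_camera("wrist"); save(p,"w1.png"); print(np.array(p["extrinsics"]).round(3).tolist(),p["fx"])
s=robot.read_state(); print(s["tool_pos"].round(4) if hasattr(s["tool_pos"],'round') else s["tool_pos"],R.from_rotvec(s["orientation"]).as_matrix().round(3).tolist(),s["force"])
for n in ["cylinder","balance","flask","cooling_block"]:
  for d in robot.pinpoint(p,n): print(n,round(d["confidence"],2),np.round(d["point"]),at_z(p,d["point"],.036 if n in("cylinder","flask") else 0).round(3)[:2])
E
```

```text
t: 1.52
tool_pos: [0.1807, -0.5698, 0.2977]
orientation: [-3.134, 0.002, 0.003]
force: [0.4, -0.7, 0.7]
opening: 0.0929
t: 1.93
tool_pos: [0.2981, -0.4549, 0.342]
orientation: [3.141, -0.002, 0.001]
force: [0.7, 0.3, -0.3]
opening: 0.0932
t: 2.35
tool_pos: [0.4165, -0.3369, 0.3838]
orientation: [3.141, 0.01, 0.007]
force: [-0.3, 0.4, 0.4]
opening: 0.093
[[0.006, 0.957, 0.29, 0.499], [-1.0, 0.006, 0.002, -0.336], [-0.0, -0.29, 0.957, 0.551], [0.0, 0.0, 0.0, 1.0]] 295.71735956721136
[ 0.4145 -0.3391  0.3827] [[1.0, 0.005, 0.002], [0.005, -1.0, -0.001], [0.002, 0.001, -1.0]] [-1.01296562  0.15430917 -0.45906874]
cylinder 0.68 [313.  60.] [ 0.572 -0.322]
balance 0.98 [312.  69.] [ 0.564 -0.318]
flask 0.66 [220. 141.] [ 0.444 -0.162]
flask 0.63 [206.  56.] [ 0.577 -0.151]
flask 0.49 [139. 155.] [ 0.418 -0.019]
flask 0.18 [310.  62.] [ 0.569 -0.316]
flask 0.17 [ 48. 144.] [0.437 0.136]
cooling_block 0.79 [224. 140.] [ 0.442 -0.157]
```

View pics/w1.png

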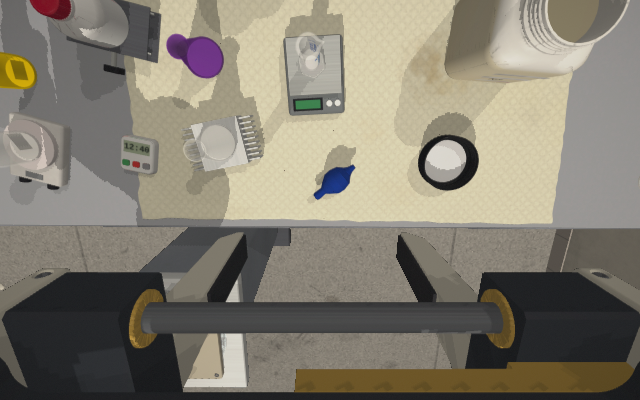

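Wrist view: balance at (315,75) with the clear cylinder standing at about (312,60). Clear flask on the block at (218,140), purple flask at (205,55), and the stirrer at the left edge.

```bash
cat > look.py <<'E'
from h import *
import sys
n=sys.argv[1]; s=robot.read_state(); print(np.round(s["tool_pos"],4),np.round(s["force"],1))
p=robot.read_camera("wrist"); save(p,n+".png"); import pickle; pickle.dump(p,open(n+".pkl","wb"))
Z=dict(flask=.036,sample_bottle=.036,cylinder=.036,lab_bottle=.036)
for n in sys.argv[2:]:
  for d in robot.pinpoint(p,n):
    if d["confidence"]>.3: print(n,round(d["confidence"],2),np.round(d["point"],1),at_z(p,d["point"],Z.get(n,0)).round(3)[:2])
E
python3 -m jog '[[[0,0,0,0,-4.1,0,9.3],[0,0,0,0,-4.1,0,9.3],[0,0,0,0,-4.1,0,9.3],[0,0,0,0,-4.1,0,9.3],[0,0,0,0,-4.1,0,9.3]]]' && python3 -m jog '[[[0,0,0,0,-4.1,0,9.3],[0,0,0,0,0,0,9.3]]]' && python3 look.py w2 flask sample_bottle cooling_block lab_jack stirrer lab_bottle && python3 -m jog '[[[0,0,0,0,-4.1,0,9.3],[0,0,0,0,-4.1,0,9.3],[0,0,0,0,-4.1,0,9.3],[0,0,0,-1,-4,0,9.3],[0,0,0,-1,-4,0,9.3]]]' && python3 -m jog '[[[0,0,0,0,-4.1,0,9.3],[0,0,0,0,0,0,9.3]]]' && python3 look.py w3 stirrer lab_bottle rubber_mat sample_bottle lab_jack
python3 -c "
import cv2,numpy as np
a=cv2.imread('pics/w2.png')[0:240];b=cv2.imread('pics/w3.png')[0:240]
cv2.imwrite('pics/w23.png',np.vstack([cv2.resize(a,(800,300)),cv2.resize(b,(800,300))]))"
```

```text
t: 3.02
tool_pos: [0.4107, -0.1364, 0.3805]
orientation: [-3.141, 0.006, 0.001]
force: [1.0, 0.8, 0.3]
opening: 0.0931
t: 3.18
tool_pos: [0.4115, -0.091, 0.3815]
orientation: [-3.14, -0.005, -0.002]
force: [-0.1, -0.1, 0.3]
opening: 0.0931
[ 0.4115 -0.091   0.3815] [-0.1 -0.1  0.3]
flask 0.8 [359.7 138.9] [ 0.443 -0.155]
flask 0.7 [350.7  52.4] [ 0.577 -0.135]
sample_bottle 0.78 [265.4  17.2] [ 0.625 -0.003]
cooling_block 0.93 [358.6 139.1] [ 0.439 -0.157]
cooling_block 0.49 [276. 151.] [ 0.416 -0.005]
lab_jack 0.74 [268.6  27.1] [ 0.62  -0.002]
stirrer 0.6 [180.3 138. ] [0.439 0.169]
lab_bottle 0.81 [167.2  70. ] [0.55  0.158]
lab_bottle 0.7 [170.5 144.8] [0.431 0.17 ]
t: 3.95
tool_pos: [0.3919, 0.1079, 0.3807]
orientation: [3.141, -0.006, -0.001]
force: [1.9, 0.4, 0.2]
opening: 0.0931
t: 4.12
tool_pos: [0.3911, 0.1537, 0.3808]
orientation: [-3.139, -0.008, 0.001]
force: [0.7, 0.1, -0.6]
opening: 0.0929
[0.3911 0.1537 0.3808] [ 0.7  0.1 -0.6]
stirrer 0.75 [313.3 128.2] [0.437 0.17 ]
stirrer 0.58 [425.8   4. ] [ 0.633 -0.011]
lab_bottle 0.75 [312.9 132.5] [0.432 0.17 ]
lab_bottle 0.59 [310.5  57.9] [0.548 0.173]
rubber_mat 0.89 [230.4  38.5] [0.581 0.308]
sample_bottle 0.61 [427.3   1.6] [ 0.625 -0.002]
sample_bottle 0.46 [310.4 133.4] [0.431 0.174]
lab_jack 0.95 [419.7  11.2] [ 0.623 -0.002]
```

View pics/w23.png

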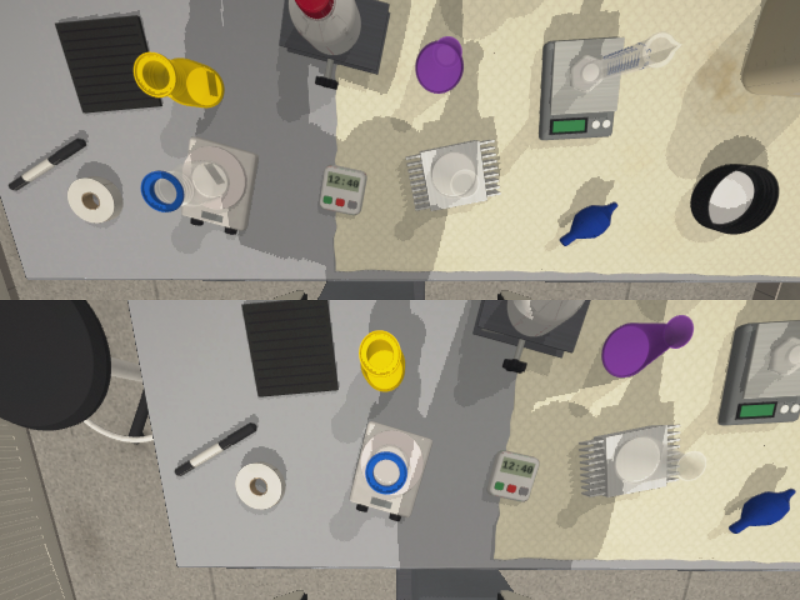

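The composite shows the lab bottle ring at w3 (386,472) on the stirrer, yellow bottle (382,360), mat (290,348), purple flask (640,345). The clear flask in w2 is at (457,172) on the finned block, the cylinder at (590,72) leaning out of view only by perspective.

```bash
python3 - <<'E'
from h import *
import pickle
for n in ["w2","w3"]:
    p=pickle.load(open(n+".pkl","rb")); hsv=cv2.cvtColor(p["img"],cv2.COLOR_RGB2HSV)
    m=cv2.inRange(hsv,(100,130,60),(125,255,255)); m[240:]=0
    k,l,st,c=cv2.connectedComponentsWithStats(m)
    for i in range(1,k):
        if st[i,4]>60:
            ctr=st[i,:2]+st[i,2:4]/2-.5
            print(n,"blue",ctr,st[i],at_z(p,ctr,.146).round(4), at_z(p,ctr,.143).round(4))
E
```

```text
w2 blue [129.5 153. ] [113 137  34  33 583] [0.4337 0.1717 0.146 ] [0.4332 0.1737 0.143 ]
w2 blue [470.5 179.5] [448 163  46  34 751] [ 0.3985 -0.2976  0.146 ] [ 0.3978 -0.2991  0.143 ]
w3 blue [308.5 138. ] [292 122  34  33 507] [0.434  0.1725 0.146 ] [0.4337 0.1727 0.143 ]
w3 blue [609. 169.] [583 152  53  35 911] [ 0.3943 -0.2401  0.146 ] [ 0.3937 -0.2431  0.143 ]
```

```bash
python3 -m jog '[[[0,0,0,2.1,-0.9,3,9.3],[0,0,0,2.1,-0.9,3,9.3],[0,0,0,0,0,3.5,9.3],[0,0,0,0,0,3.5,9.3],[0,0,0,0,0,3.5,9.3]]]' && python3 -m jog '[[[0,0,0,0,0,3.5,9.3],[0,0,0,0,0,3.0,9.3],[0,0,0,0,0,2.4,9.3],[0,0,0,0,0,1.5,9.3],[0,0,0,0,0,0,9.3]]]' && python3 look.py w4 lab_bottle; python3 -c "
import cv2;a=cv2.imread('pics/w4.png');cv2.imwrite('pics/w4.png',a)"
```

```text
t: 4.83
tool_pos: [0.4346, 0.1646, 0.2144]
orientation: [3.141, -0.006, -0.0]
force: [0.7, -0.3, 1.5]
opening: 0.0931
t: 5.25
tool_pos: [0.4317, 0.164, 0.108]
orientation: [3.14, -0.006, -0.01]
force: [-1.5, 0.7, 0.3]
opening: 0.0928
[0.4317 0.164  0.108 ] [-1.5  0.7  0.3]
lab_bottle 0.9 [311.2 206.9] [0.433 0.173]
lab_bottle 0.78 [305.4  58.3] [0.548 0.176]
```

View pics/w4.png

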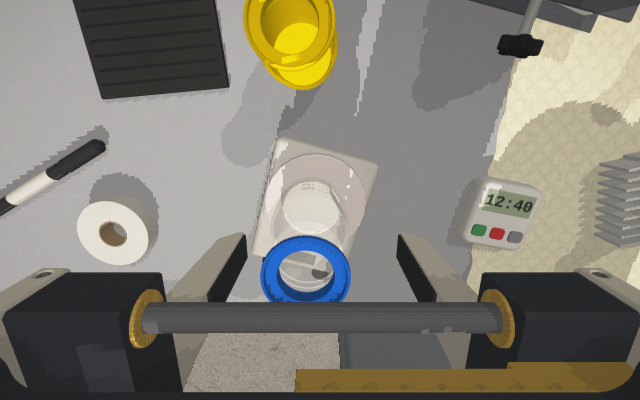

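Blue ring at (305,270) lies between the fingers, slightly left (about 8 mm). The yellow bottle is clear ahead.

```bash
python3 -m jog '[[[0,0,0,0.2,-0.85,-0.3,9.3],[0,0,0,0,0,0,4],[0,0,0,0,0,0,4],[0,0,0,0,0,0,4],[0,0,0,0,0,0,4]]]' 20 && python3 -m jog '[[[0,0,0,0,0,0,4],[0,0,0,0,0,0,4],[0,0,0,0,0,0,4],[0,0,0,0,0,-1,4],[0,0,0,0,0,-2,4]]]'
```

```text
t: 5.77
tool_pos: [0.4364, 0.1751, 0.1158]
orientation: [-3.141, 0.0, -0.002]
force: [-0.5, 0.4, 0.3]
opening: 0.0709
t: 6.18
tool_pos: [0.434, 0.1743, 0.1433]
orientation: [3.14, -0.001, -0.008]
force: [0.9, -0.2, -0.3]
opening: 0.0412
```

```bash
python3 -m jog '[[[0,0,0,0,0,0,4],[0,0,0,0,0,0,4],[0,0,0,0,0,0,4]]]'; python3 look.py w5 lab_bottle
```

```text
t: 6.43
tool_pos: [0.4363, 0.1749, 0.1454]
orientation: [-3.141, 0.001, -0.002]
force: [0.7, -0.6, 9.2]
opening: 0.0402
[0.4363 0.1749 0.1454] [ 0.7 -0.6  9.2]
lab_bottle 0.84 [316.7  68.7] [0.551 0.18 ]
lab_bottle 0.81 [323.5 198. ] [0.434 0.174]
```

View pics/w5.png

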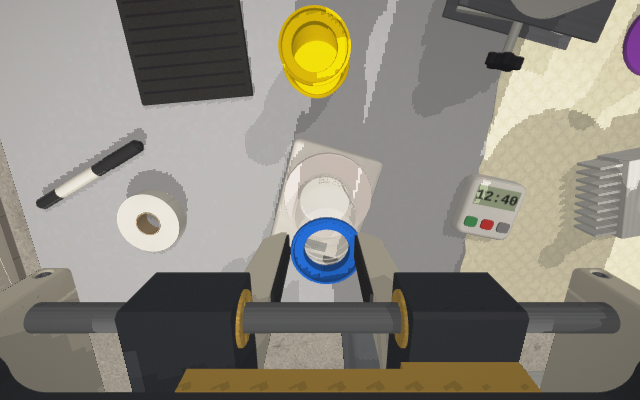

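The fingers closed after I had already lifted, so the bottle is still standing on the stirrer with the ring at (325,250). I'll open, go down again and wait for full closure.

```bash
python3 -m jog '[[[0,0,0,0,0,-0.5,7.5],[0,0,0,0,0,-0.5,7.5],[0,0,0,0,0,0,7.5],[0,0,0,0,0,0,7.5],[0,0,0,0,0,0,7.5]]]' && python3 -m jog '[[[0,0,0,0,0,0,7.5],[0,0,0,0,0,0,7.5],[0,0,0,0,0,0,7.5],[0,0,0,0,0,0,7.5]]]' && python3 -m jog '[[[0,0,0,0,0,2,7.5],[0,0,0,0,0,1.5,7.5],[0,0,0,0,0,0.8,7.5],[0,0,0,0,0,0,3],[0,0,0,0,0,0,3]]]' && python3 -m jog '[[[0,0,0,0,0,0,3],[0,0,0,0,0,0,3],[0,0,0,0,0,0,3],[0,0,0,0,0,0,3],[0,0,0,0,0,0,3]]]' && python3 -m jog '[[[0,0,0,0,0,0,3],[0,0,0,0,0,0,3],[0,0,0,0,0,0,3]]]'
```

```text
t: 6.95
tool_pos: [0.4358, 0.1749, 0.1548]
orientation: [3.141, -0.001, -0.001]
force: [-0.5, 0.7, 0.6]
opening: 0.0686
t: 7.28
tool_pos: [0.4359, 0.1749, 0.155]
orientation: [3.142, -0.001, -0.0]
force: [0.4, 0.6, 0.2]
opening: 0.0747
t: 7.7
tool_pos: [0.4357, 0.1748, 0.112]
orientation: [3.141, -0.001, -0.002]
force: [0.2, -0.3, -0.4]
opening: 0.066
t: 8.12
tool_pos: [0.4366, 0.175, 0.1129]
orientation: [-3.141, 0.001, -0.002]
force: [0.4, -0.9, 2.8]
opening: 0.0414
t: 8.37
tool_pos: [0.4366, 0.175, 0.1129]
orientation: [-3.141, 0.001, -0.002]
force: [0.8, -1.6, 6.4]
opening: 0.0412
```

```bash
python3 -m jog '[[[0,0,0,0,0,-1,3],[0,0,0,0,0,-2,3],[0,0,0,0,0,-3,3],[0,0,0,0,0,-3,3],[0,0,0,0,0,0,3]]]'; python3 look.py w6 lab_bottle
```

```text
t: 8.78
tool_pos: [0.4387, 0.1758, 0.2088]
orientation: [-3.139, 0.0, -0.013]
force: [1.2, 0.3, -0.9]
opening: 0.0417
[0.4387 0.1758 0.2088] [ 1.2  0.3 -0.9]
lab_bottle 0.75 [326.5 210. ] [0.403 0.171]
lab_bottle 0.69 [322.5  80.5] [0.55  0.176]
```

View pics/w6.png

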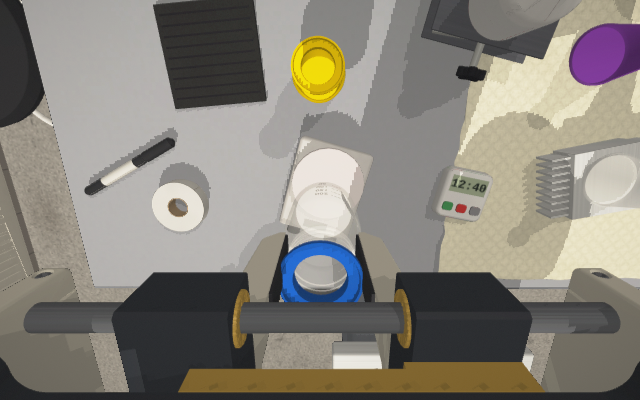

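The bottle is held and lifted (the ring moves with the fingers at (320,270), plate free). Mat at (212,50). Carrying to the mat.

```bash
python3 -m jog '[[[0,0,0,0,-3.3,0,3],[0,0,0,0,-3.3,0,3],[0,0,0,0,-3.3,0,3],[0,0,0,0,-3.3,0,3],[0,0,0,3.5,0,0,3]]]' && python3 -m jog '[[[0,0,0,3.5,0,0,3],[0,0,0,3.5,0,0,3],[0,0,0,3.6,0,0,3],[0,0,0,0,0,0,3],[0,0,0,0,0,0,3]]]' && python3 -m jog '[[[0,0,0,0,0,3.5,3],[0,0,0,0,0,3.5,3],[0,0,0,0,0,2.5,3],[0,0,0,0,0,1.5,3],[0,0,0,0,0,0,3]]]' && python3 look.py w7 lab_bottle rubber_mat
```

```text
t: 9.3
tool_pos: [0.4651, 0.3131, 0.1997]
orientation: [-3.14, -0.011, 0.01]
force: [-0.2, 0.7, -0.7]
opening: 0.0413
t: 9.72
tool_pos: [0.5766, 0.3057, 0.1973]
orientation: [3.139, -0.003, -0.01]
force: [-0.4, -0.7, -2.3]
opening: 0.0411
t: 10.13
tool_pos: [0.572, 0.3054, 0.086]
orientation: [3.138, 0.0, -0.015]
force: [-1.2, -0.6, -2.9]
opening: 0.0411
[0.572  0.3054 0.086 ] [-1.2 -0.6 -2.9]
lab_bottle 0.95 [320.8 208.4] [0.579 0.306]
lab_bottle 0.83 [462.1 221. ] [0.569 0.195]
rubber_mat 0.59 [323.5 195.4] [0.579 0.304]
```

```bash
python3 -m jog '[[[0,0,0,0,0,0.35,3],[0,0,0,0,0,0,3],[0,0,0,0,0,0,7.5],[0,0,0,0,0,0,7.5],[0,0,0,0,0,0,7.5]]]' && python3 -m jog '[[[0,0,0,0,0,0,7.5],[0,0,0,0,0,0,7.5],[0,0,0,0,0,0,7.5],[0,0,0,0,0,0,7.5],[0,0,0,0,0,0,7.5]]]' && python3 -m jog '[[[0,0,0,0,0,-1,7.5],[0,0,0,0,0,-2,7.5],[0,0,0,0,0,-4,7.5],[0,0,0,0,0,-4,7.5],[0,0,0,0,0,-4,7.5]]]' && python3 -m jog '[[[0,0,0,0,0,-4,7.5],[0,0,0,-2,3.6,0,7.5],[0,0,0,-2,3.6,0,7.5],[0,0,0,-2,3.6,0,7.5],[0,0,0,-2,3.6,0,7.5]]]' && python3 look.py w8 lab_bottle && python3 -m jog '[[[0,0,0,-2,3.6,0,7.5],[0,0,0,-2,3.6,0,7.5],[0,0,0,-2,3.6,0,7.5],[0,0,0,-1,4,0,7.5],[0,0,0,-1,4,0,7.5]]]' && python3 -m jog '[[[0,0,0,-1,4,0,7.5],[0,0,0,0,4,0,7.5],[0,0,0,0,4,0,7.5],[0,0,0,0,0,0,7.5],[0,0,0,0,0,0,7.5]]]' && python3 look.py w9 flask cooling_block balance cylinder
```

```text
t: 10.7
tool_pos: [0.5777, 0.3071, 0.0897]
orientation: [-3.141, 0.001, -0.002]
force: [0.1, 0.7, -0.7]
opening: 0.0565
t: 11.12
tool_pos: [0.5771, 0.3068, 0.0886]
orientation: [3.142, -0.001, -0.0]
force: [0.3, 0.5, 0.5]
opening: 0.0748
t: 11.53
tool_pos: [0.5765, 0.3066, 0.2407]
orientation: [3.141, -0.001, -0.001]
force: [-0.1, -0.2, 0.1]
opening: 0.0752
t: 11.95
tool_pos: [0.4961, 0.1618, 0.2796]
orientation: [-3.141, -0.001, -0.002]
force: [0.8, 0.0, 0.3]
opening: 0.0749
[0.4961 0.1618 0.2796] [0.8 0.  0.3]
lab_bottle 0.73 [312.7 124.5] [0.557 0.174]
lab_bottle 0.7 [218.8 109.2] [0.576 0.299]
t: 12.47
tool_pos: [0.4163, -0.0259, 0.2798]
orientation: [3.141, 0.002, 0.003]
force: [1.6, 0.5, 0.4]
opening: 0.0748
t: 12.88
tool_pos: [0.4068, -0.1469, 0.2793]
orientation: [3.141, -0.008, 0.001]
force: [0.3, -0.4, 0.5]
opening: 0.0748
[ 0.4068 -0.1469  0.2793] [ 0.3 -0.4  0.5]
flask 0.77 [328.8 144.2] [ 0.441 -0.156]
flask 0.75 [315.2  37.6] [ 0.572 -0.139]
cooling_block 0.32 [112.6 144.3] [0.438 0.166]
balance 0.8 [447.6  51.4] [ 0.562 -0.32 ]
cylinder 0.86 [460.2  42.3] [ 0.566 -0.32 ]
```

```bash
python3 -c "
import cv2,numpy as np
a=cv2.imread('pics/w8.png')[0:270,60:460];b=cv2.imread('pics/w9.png')[0:270,180:580]
cv2.imwrite('pics/w89.png',cv2.resize(np.hstack([a,b]),None,fx=1,fy=1))"
```

```text
(no output)
```

View pics/w89.png

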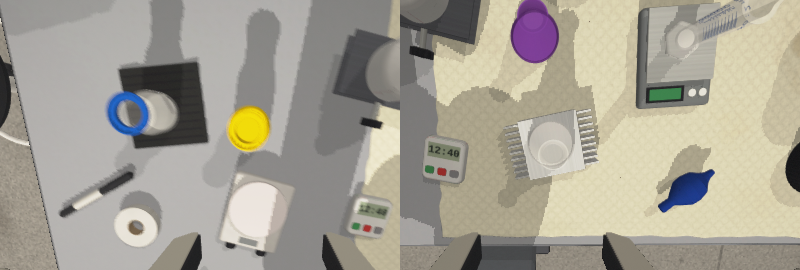

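Left: lab bottle upright on the mat (ring at (128,113)), bare stirrer plate centred at (258,208). Right: clear flask on the finned block, rim at (552,153) and foot at (551,145).

```bash
python3 - <<'E'
from h import *
import pickle
p8=pickle.load(open("w8.pkl","rb")); p9=pickle.load(open("w9.pkl","rb"))
print("plate",at_z(p8,(318,208),.036)[:2].round(4), "rim",at_z(p9,(332,153),.136)[:2].round(4),"foot",at_z(p9,(331,145),.038)[:2].round(4))
for d in robot.pinpoint(p8,"stirrer"): print(d["confidence"],at_z(p8,d["point"],0)[:2].round(4))
g=cv2.cvtColor(p8["img"],cv2.COLOR_RGB2GRAY)[150:260,260:380]; g=cv2.resize(g,None,fx=4,fy=4,interpolation=cv2.INTER_CUBIC)
c=cv2.HoughCircles(g,cv2.HOUGH_GRADIENT,1.5,100,param1=80,param2=40,minRadius=90,maxRadius=150)
for x in (c[0][:3] if c is not None else []): 
    u=x[:2]/4+[260,150]; print(u,x[2]/4,at_z(p8,u,.036)[:2].round(4))
E
```

```text
plate [0.4375 0.1676] rim [ 0.4437 -0.1575] foot [ 0.44   -0.1594]
```

```bash
python3 -m jog '[[[0,0,0,1.7,0.5,1,7.5],[0,0,0,1.8,0.6,2,7.5],[0,0,0,0,0,4,7.5],[0,0,0,0,0,4,7.5],[0,0,0,0,0,3.5,7.5]]]' && python3 -m jog '[[[0,0,0,0,0,2,7.5],[0,0,0,0,0,0.6,7.5],[0,0,0,0,0,0,7.5],[0,0,0,0,0,0,7.5]]]' && python3 look.py w10 flask cooling_block
```

```text
t: 13.6
tool_pos: [0.442, -0.1547, 0.1316]
orientation: [-3.141, -0.003, 0.0]
force: [-0.2, 0.1, 0.3]
opening: 0.0749
t: 13.93
tool_pos: [0.4427, -0.1558, 0.1089]
orientation: [3.141, 0.001, 0.002]
force: [-0.4, -0.3, 1.2]
opening: 0.0749
[ 0.4427 -0.1558  0.1089] [-0.4 -0.3  1.2]
flask 0.84 [323.4 207.5] [ 0.444 -0.157]
flask 0.69 [301.7  39.2] [ 0.573 -0.141]
```

View pics/w10.png

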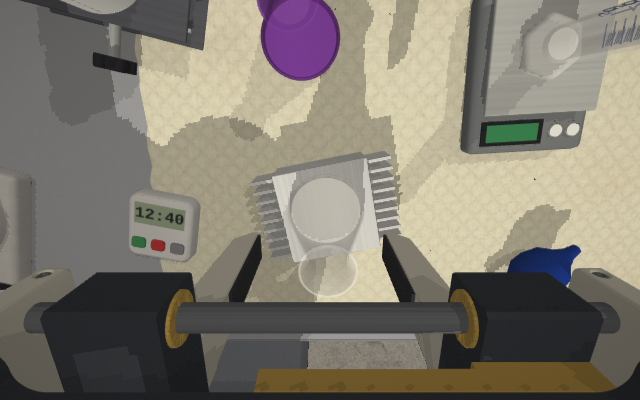

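The clear flask's rim (327,272) is centred between the fingers, with no other vessel near them. Closing, then lifting.

```bash
python3 -m jog '[[[0,0,0,0,0.1,0,2],[0,0,0,0,0,0,2],[0,0,0,0,0,0,2],[0,0,0,0,0,0,2],[0,0,0,0,0,0,2]]]' 15 && python3 -m jog '[[[0,0,0,0,0,0,2],[0,0,0,0,0,0,2],[0,0,0,0,0,0,2],[0,0,0,0,0,0,2],[0,0,0,0,0,0,2]]]' && python3 -m jog '[[[0,0,0,0,0,-1,2],[0,0,0,0,0,-3,2],[0,0,0,0,0,-4,2],[0,0,0,0,0,-4,2],[0,0,0,0,0,0,2]]]' && python3 look.py w11 flask cooling_block
```

```text
t: 14.5
tool_pos: [0.4419, -0.1571, 0.1077]
orientation: [3.142, -0.001, 0.0]
force: [-0.0, -0.1, -0.5]
opening: 0.0459
t: 14.92
tool_pos: [0.4418, -0.1571, 0.1075]
orientation: [-3.141, 0.001, 0.0]
force: [-0.3, -0.9, 0.2]
opening: 0.0311
t: 15.33
tool_pos: [0.4455, -0.1587, 0.2375]
orientation: [3.136, -0.001, 0.019]
force: [0.1, -1.3, 1.4]
opening: 0.0313
[ 0.4455 -0.1587  0.2375] [ 0.1 -1.3  1.4]
flask 0.73 [322.6 208.1] [ 0.404 -0.161]
flask 0.69 [304.4  67.1] [ 0.575 -0.14 ]
cooling_block 0.64 [322.6 174.6] [ 0.441 -0.161]
```

```bash
python3 -m jog '[[[0,0,0,0,-4,0,2],[0,0,0,0,-4.1,0,2],[0,0,0,0,-4.1,0,2],[0,0,0,0,-4.1,0,2],[0,0,0,0,-4.1,0,2]]]' && python3 -m jog '[[[0,0,0,0,-4.1,0,2],[0,0,0,0,-4.1,0,2],[0,0,0,0,-4,0,2],[0,0,0,0,0,0,2],[0,0,0,0,0,0,2]]]' && python3 look.py w12 flask stirrer
```

```text
t: 15.9
tool_pos: [0.4404, 0.0486, 0.2257]
orientation: [-3.142, 0.002, 0.005]
force: [1.5, -0.4, -1.7]
opening: 0.0313
t: 16.32
tool_pos: [0.4403, 0.1707, 0.2255]
orientation: [3.141, 0.007, -0.006]
force: [1.3, -0.6, -1.3]
opening: 0.0311
[0.4403 0.1707 0.2255] [ 1.3 -0.6 -1.3]
flask 0.83 [322.8 208.8] [0.398 0.169]
flask 0.72 [580.1  58. ] [ 0.575 -0.112]
stirrer 0.77 [322.3 172.5] [0.438 0.17 ]
```

```bash
python3 -c "
import cv2,numpy as np
a=cv2.imread('pics/w11.png')[0:300,120:520];b=cv2.imread('pics/w12.png')[0:300,120:520]
cv2.imwrite('pics/w1112.png',np.hstack([a,b]))"
```

```text
(no output)
```

View pics/w1112.png

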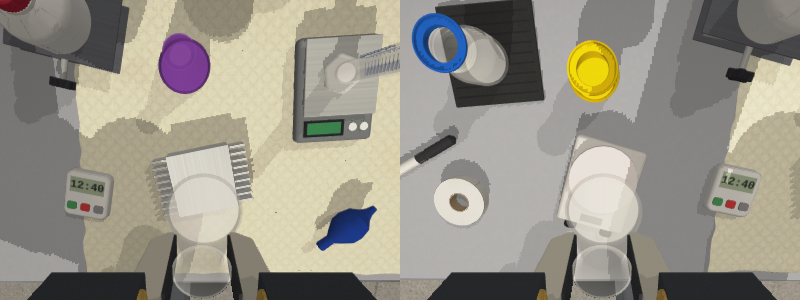

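Both panels show the flask held upright in the gripper. Bare block plate is centred at about (204,182), bare stirrer plate at about (602,179). I'll compute both and lower.

```bash
python3 - <<'E'
from h import *
import pickle
p=pickle.load(open("w12.pkl","rb")); print("stirrer",at_z(p,(322,179),.036)[:2].round(4))
p=pickle.load(open("w11.pkl","rb")); print("block",at_z(p,(324,182),.036)[:2].round(4))
E
python3 -m jog '[[[0,0,0,-0.2,0.15,2,2],[0,0,0,0,0,3.5,2],[0,0,0,0,0,3,2],[0,0,0,0,0,2,2],[0,0,0,0,0,0,2]]]' && python3 -m jog '[[[0,0,0,0,0,0.5,2],[0,0,0,0,0,0,2],[0,0,0,0,0,0,2]]]'
```

```text
stirrer [0.4373 0.1705]
block [ 0.4388 -0.1625]
t: 16.88
tool_pos: [0.4366, 0.1647, 0.1172]
orientation: [3.139, -0.005, -0.014]
force: [-0.8, -0.8, -1.5]
opening: 0.0311
t: 17.13
tool_pos: [0.4412, 0.1672, 0.1193]
orientation: [-3.141, 0.002, -0.004]
force: [-0.8, -0.4, -1.0]
opening: 0.031
```

```bash
python3 -m jog '[[[0,0,0,0,0.0,0.6,2],[0,0,0,0,0,0,2],[0,0,0,0,0,0,2],[0,0,0,0,0,0,2],[0,0,0,0,0,0,2]]]'; python3 look.py w13 flask stirrer
```

```text
t: 17.55
tool_pos: [0.4402, 0.1675, 0.1119]
orientation: [-3.141, 0.0, -0.001]
force: [0.1, 0.4, -1.6]
opening: 0.0309
[0.4402 0.1675 0.1119] [ 0.1  0.4 -1.6]
flask 0.71 [322.9 210.8] [0.437 0.167]
```

```bash
python3 -m jog '[[[0,0,0,-0.2,-0.2,0.35,2],[0,0,0,0,0,0,2],[0,0,0,0,0,0,2],[0,0,0,0,0,0,2],[0,0,0,0,0,0,2]]]'; python3 look.py w14 flask stirrer
```

```text
t: 18.12
tool_pos: [0.438, 0.1694, 0.1081]
orientation: [3.142, -0.0, -0.0]
force: [-0.2, 0.7, -0.9]
opening: 0.0307
[0.438  0.1694 0.1081] [-0.2  0.7 -0.9]
flask 0.93 [323.6 209.2] [0.437 0.168]
```

```bash
python3 -m jog '[[[0,0,0,0,0,0,7],[0,0,0,0,0,0,7],[0,0,0,0,0,0,7],[0,0,0,0,0,0,7],[0,0,0,0,0,0,7]]]' && python3 -m jog '[[[0,0,0,0,0,0,7],[0,0,0,0,0,0,7],[0,0,0,0,0,0,7],[0,0,0,0,0,0,7],[0,0,0,0,0,-1.5,7]]]' && python3 -m jog '[[[0,0,0,0,0,-3,7],[0,0,0,0,0,-4,7],[0,0,0,0,0,-4,7],[0,0,0,0,0,-4,7],[0,0,0,0,0,-3,7]]]' && python3 look.py w15 flask stirrer && python3 -m jog '[[[0,0,0,0,4.1,0,7],[0,0,0,0,4.1,0,7],[0,0,0,0,4.1,0,7],[0,0,0,0,4.1,0,7],[0,0,0,0,4.1,0,7]]]' && python3 -m jog '[[[0,0,0,0.5,4.1,0,7],[0,0,0,0.5,4.1,0,7],[0,0,0,0.5,4.1,0,7],[0,0,0,0.5,4.1,0,7],[0,0,0,0.5,4.1,0,7]]]' && python3 -m jog '[[[0,0,0,1.2,3.9,0,7],[0,0,0,1.2,3.9,0,7],[0,0,0,0,0,0,7],[0,0,0,0,0,0,7]]]' && python3 look.py w16 cylinder balance
python3 -c "
import cv2,numpy as np
a=cv2.imread('pics/w15.png')[0:300,120:520];b=cv2.imread('pics/w16.png')[0:300,120:520]
cv2.imwrite('pics/w1516.png',np.hstack([a,b]))"
```

```text
t: 18.68
tool_pos: [0.4381, 0.1694, 0.1082]
orientation: [-3.142, 0.001, -0.0]
force: [0.4, -0.1, -0.2]
opening: 0.0596
t: 19.1
tool_pos: [0.4359, 0.1688, 0.1204]
orientation: [3.14, -0.001, -0.008]
force: [0.1, -0.1, -0.2]
opening: 0.0696
t: 19.52
tool_pos: [0.4384, 0.1695, 0.307]
orientation: [-3.141, 0.001, -0.005]
force: [2.0, -0.6, 0.3]
opening: 0.0698
[0.4384 0.1695 0.307 ] [ 2.  -0.6  0.3]
flask 0.93 [530.9  65.4] [ 0.576 -0.114]
flask 0.76 [320.2 166.9] [0.436 0.172]
t: 20.08
tool_pos: [0.4368, -0.0371, 0.3011]
orientation: [-3.141, -0.001, 0.004]
force: [0.5, 0.4, 0.8]
opening: 0.0697
t: 20.5
tool_pos: [0.4619, -0.2424, 0.3009]
orientation: [-3.14, 0.001, 0.004]
force: [0.3, -0.3, 0.5]
opening: 0.0704
t: 20.83
tool_pos: [0.4857, -0.3198, 0.2988]
orientation: [-3.137, 0.005, 0.008]
force: [-0.5, 0.1, 0.0]
opening: 0.0701
[ 0.4857 -0.3198  0.2988] [-0.5  0.1  0. ]
cylinder 0.93 [321.7 108.4] [ 0.565 -0.318]
balance 0.73 [323.8 109. ] [ 0.564 -0.321]
```

View pics/w1516.png

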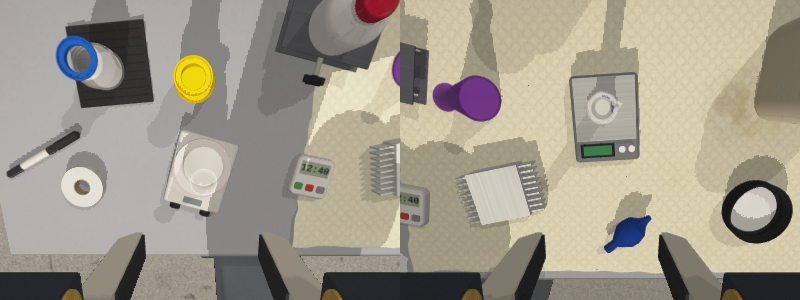

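Left: flask standing centrally on the stirrer plate (200,165). Right: cylinder upright on the balance pan, tube mouth at (604,106). Pan centre at about (605,108), bare block plate at (505,194).

```bash
python3 - <<'E'
from h import *
import pickle
p=pickle.load(open("w16.pkl","rb"))
print("pan",at_z(p,(325,108.5),.036)[:2].round(4),"mouth",at_z(p,(324,106),.180)[:2].round(4),"block",at_z(p,(225,194),.036)[:2].round(4))
a=p["img"][50:220,160:370,::-1]; cv2.imwrite("pics/w16c.png",cv2.resize(a,None,fx=3.8,fy=3.5,interpolation=cv2.INTER_CUBIC))
E
```

```text
pan [ 0.565  -0.3231] mouth [ 0.5689 -0.3212] block [ 0.4413 -0.1714]
```

View pics/w16c.png

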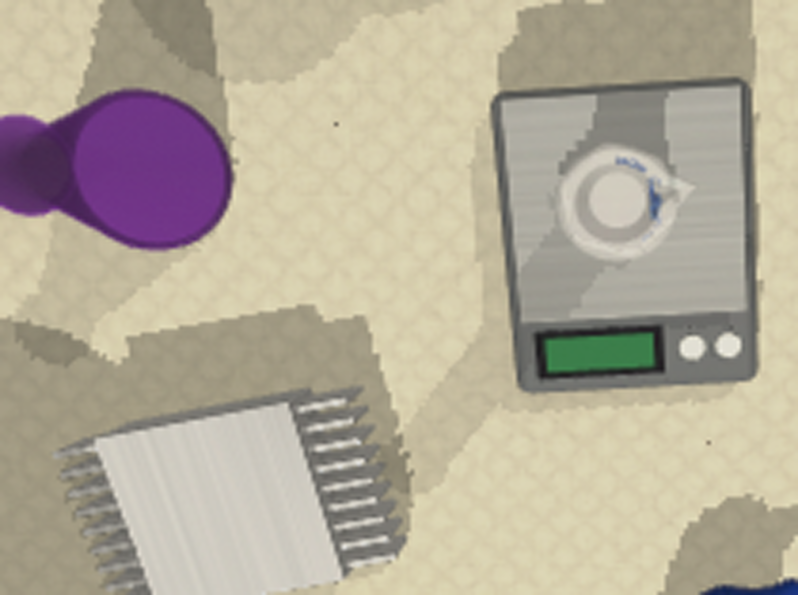

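```bash
python3 -m jog '[[[0,0,0,4,0,0,7],[0,0,0,4.1,0,0,7],[0,0,0,0,0,2,7],[0,0,0,0,0,3,7],[0,0,0,0,0,3,7]]]' && python3 -m jog '[[[0,0,0,0,0,3,7],[0,0,0,0,0,3,7],[0,0,0,0,0,3,7],[0,0,0,0,0,1.5,7],[0,0,0,0,0,0,7]]]' && python3 -m jog '[[[0,0,0,0,0,0,7],[0,0,0,0,0,0,7],[0,0,0,0,0,0,7]]]' && python3 look.py w17 cylinder
```

```text
t: 21.4
tool_pos: [0.5695, -0.3171, 0.2238]
orientation: [3.14, 0.004, 0.005]
force: [-0.7, 0.4, -1.1]
opening: 0.0699
t: 21.82
tool_pos: [0.5654, -0.3152, 0.1137]
orientation: [-3.138, -0.002, 0.009]
force: [-0.2, 0.3, -0.9]
opening: 0.0702
t: 22.07
tool_pos: [0.5693, -0.3191, 0.1212]
orientation: [3.139, 0.0, 0.006]
force: [-0.0, 0.4, 0.4]
opening: 0.0701
[ 0.5693 -0.3191  0.1212] [-0.   0.4  0.4]
cylinder 0.88 [324.8 204.9] [ 0.569 -0.322]
```

View pics/w17.png

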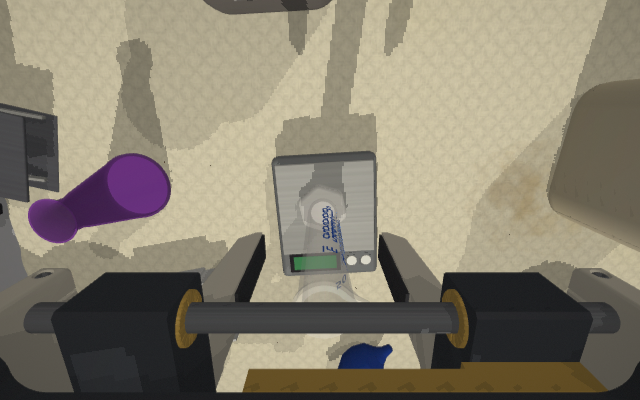

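Tube mouth (330,292) sits between the fingers, foot at (322,208). Closing.

```bash
python3 -m jog '[[[0,0,0,-0.15,0.15,0.4,1.5],[0,0,0,0,0,0,1.5],[0,0,0,0,0,0,1.5],[0,0,0,0,0,0,1.5],[0,0,0,0,0,0,1.5]]]' 20 && python3 -m jog '[[[0,0,0,0,0,0,1.5],[0,0,0,0,0,0,1.5],[0,0,0,0,0,0,1.5],[0,0,0,0,0,0,1.5],[0,0,0,0,0,0,1.5]]]' && python3 -m jog '[[[0,0,0,0,0,0,1.5],[0,0,0,0,0,0,1.5]]]' && python3 -m jog '[[[0,0,0,0,0,-1,1.5],[0,0,0,0,0,-2.5,1.5],[0,0,0,0,0,-3.5,1.5],[0,0,0,0,0,-3.5,1.5],[0,0,0,0,0,-2,1.5]]]' && python3 -m jog '[[[0,0,0,0,0,0,1.5],[0,0,0,0,0,0,1.5]]]'&& python3 look.py w18 cylinder balance
```

```text
t: 22.58
tool_pos: [0.5662, -0.3202, 0.114]
orientation: [-3.141, 0.001, 0.0]
force: [0.4, -0.3, -0.7]
opening: 0.0412
t: 23.0
tool_pos: [0.5663, -0.3201, 0.1141]
orientation: [-3.142, 0.0, 0.0]
force: [0.5, -0.7, -0.6]
opening: 0.0249
t: 23.17
tool_pos: [0.5664, -0.3201, 0.1141]
orientation: [-3.142, 0.001, -0.0]
force: [1.0, -0.6, 0.3]
opening: 0.0248
t: 23.58
tool_pos: [0.5672, -0.3207, 0.2445]
orientation: [3.139, -0.001, 0.006]
force: [0.5, -0.4, -0.7]
opening: 0.0246
t: 23.75
tool_pos: [0.5671, -0.3206, 0.2411]
orientation: [3.14, -0.001, 0.005]
force: [-0.3, -0.0, -2.1]
opening: 0.025
[ 0.5671 -0.3206  0.2411] [-0.3 -0.  -2.1]
cylinder 0.88 [321.7 206.1] [ 0.525 -0.321]
```

```bash
python3 -m jog '[[[0,0,0,-2.56,-3.16,0,1.5],[0,0,0,-2.56,-3.16,0,1.5],[0,0,0,-2.56,-3.16,0,1.5],[0,0,0,-2.56,-3.16,0,1.5],[0,0,0,-2.56,-3.16,0,1.5]]]' && python3 -m jog '[[[0,0,0,0,0,0,1.5],[0,0,0,0,0,0,1.5],[0,0,0,0,0,0,1.5]]]' && python3 -m jog '[[[0,0,0,0,0,3,1.5],[0,0,0,0,0,3,1.5],[0,0,0,0,0,3,1.5],[0,0,0,0,0,2,1.5],[0,0,0,0,0,0,1.5]]]' && python3 -m jog '[[[0,0,0,0,0,0,1.5],[0,0,0,0,0,0,1.5],[0,0,0,0,0,0,1.5]]]' && python3 look.py w19 cylinder cooling_block
```

```text
t: 24.32
tool_pos: [0.4359, -0.1603, 0.2362]
orientation: [-3.139, 0.001, 0.006]
force: [-0.4, 0.8, -1.4]
opening: 0.0248
t: 24.57
tool_pos: [0.4381, -0.1619, 0.2381]
orientation: [-3.141, -0.0, 0.001]
force: [-0.1, -1.0, -2.8]
opening: 0.0247
t: 24.98
tool_pos: [0.4355, -0.1614, 0.1233]
orientation: [-3.137, 0.002, 0.014]
force: [-1.4, -0.0, -3.3]
opening: 0.0248
t: 25.23
tool_pos: [0.4399, -0.1631, 0.1312]
orientation: [3.14, -0.001, 0.004]
force: [-0.2, 0.0, -1.2]
opening: 0.0245
[ 0.4399 -0.1631  0.1312] [-0.2  0.  -1.2]
cylinder 0.92 [321.9 204.9] [ 0.436 -0.163]
cooling_block 0.81 [316.2 192.7] [ 0.437 -0.157]
```

View pics/w19.png

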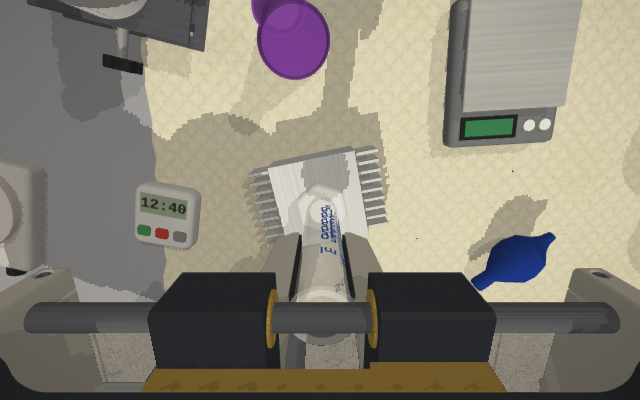

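```bash
python3 - <<'E'
from h import *
import pickle
p=pickle.load(open("w19.pkl","rb"))
for c in [(268,163),(355,150),(320,197)]: print(at_z(p,c,.036)[:2].round(4))
a=at_z(p,(268,163),.036)[:2];b=at_z(p,(355,150),.036)[:2]
d=(b-a)/np.linalg.norm(b-a); print(np.linalg.norm(b-a)); n=np.array([-1,0.])-d*(-d[0]); n/=np.linalg.norm(n); print("centre",(a+b)/2+n*.041, np.degrees(np.arctan2(d[0],-d[1])))
E
python3 -m jog '[[[0,0,0,0,0,0.8,1.5],[0,0,0,0,0,0.5,1.5],[0,0,0,0,0,0,1.5],[0,0,0,0,0,0,1.5],[0,0,0,0,0,0,1.5]]]'
```

```text
[ 0.4752 -0.1148]
[ 0.4868 -0.1922]
[ 0.4434 -0.1613]
0.0782482210436696
centre [ 0.44044346 -0.15958992] 8.476498344327617
t: 25.8
tool_pos: [0.4382, -0.162, 0.116]
orientation: [-3.141, 0.001, 0.001]
force: [-0.2, 0.1, -0.7]
opening: 0.025
```

```bash
python3 -m jog '[[[0,0,0,0.1,-0.1,0.2,1.5],[0,0,0,0,0,0,1.5],[0,0,0,0,0,0,1.5],[0,0,0,0,0,0,1.5]]]' && python3 -m jog '[[[0,0,0,0,0,0,7],[0,0,0,0,0,0,7],[0,0,0,0,0,0,7],[0,0,0,0,0,0,7],[0,0,0,0,0,0,7]]]' && python3 -m jog '[[[0,0,0,0,0,0,7],[0,0,0,0,0,0,7],[0,0,0,0,0,0,7],[0,0,0,0,0,0,7],[0,0,0,0,0,0,7]]]' && python3 -m jog '[[[0,0,0,0,0,-1,7],[0,0,0,0,0,-3,7],[0,0,0,0,0,-4,7],[0,0,0,0,0,-4,7],[0,0,0,0,0,-4,7]]]' && python3 -m jog '[[[0,0,0,0,0,-3,7],[0,0,0,1,-4,0,7],[0,0,0,1,-4,0,7],[0,0,0,1,-4,0,7],[0,0,0,1,-4,0,7]]]' && python3 -m jog '[[[0,0,0,2,0,0,7],[0,0,0,3,0,0,7],[0,0,0,0,0,0,7],[0,0,0,0,0,0,7]]]' && python3 look.py w20 sample_bottle lab_jack cylinder cooling_block
```

```text
t: 26.13
tool_pos: [0.4394, -0.1611, 0.1142]
orientation: [-3.142, 0.0, -0.0]
force: [-0.7, -0.2, -1.5]
opening: 0.0247
t: 26.55
tool_pos: [0.4395, -0.1611, 0.1143]
orientation: [3.141, -0.001, 0.0]
force: [0.0, -0.5, -0.5]
opening: 0.0534
t: 26.97
tool_pos: [0.4394, -0.1611, 0.1141]
orientation: [-3.142, 0.001, -0.0]
force: [-0.5, -0.5, -0.3]
opening: 0.0699
t: 27.38
tool_pos: [0.4389, -0.1608, 0.2765]
orientation: [-3.142, 0.001, 0.0]
force: [0.9, -0.2, -0.1]
opening: 0.0702
t: 27.8
tool_pos: [0.4796, 0.0003, 0.3055]
orientation: [3.141, -0.003, 0.003]
force: [0.3, -0.3, 0.1]
opening: 0.0696
t: 28.13
tool_pos: [0.5298, -0.0007, 0.3035]
orientation: [-3.141, -0.001, 0.003]
force: [0.2, 0.1, 0.2]
opening: 0.07
[ 0.5298 -0.0007  0.3035] [0.2 0.1 0.2]
sample_bottle 0.79 [325.2  98.1] [ 0.624 -0.005]
cylinder 0.79 [424.4 223. ] [ 0.437 -0.162]
cooling_block 0.94 [413.5 214.4] [ 0.438 -0.156]
```

View pics/w20.png

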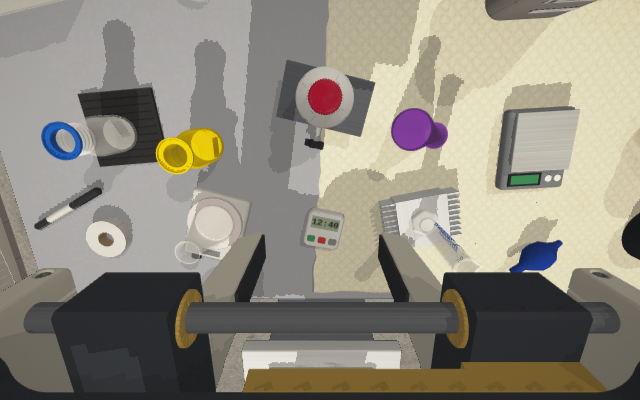

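Picture: cylinder upright on the block (foot (427,222)), flask on the stirrer, balance pan empty at (542,140). Red cap at (325,97) over the jack plate with corners (286,61), (375,80), (362,136), (277,110). I've used my picture budget, so from here I'll check by numbers.

```bash
python3 - <<'E'
from h import *
import pickle
p=pickle.load(open("w20.pkl","rb")); hsv=cv2.cvtColor(p["img"],cv2.COLOR_RGB2HSV)
m=cv2.inRange(hsv,(170,130,60),(180,255,255))|cv2.inRange(hsv,(0,130,60),(6,255,255)); m[200:]=0
k,l,st,c=cv2.connectedComponentsWithStats(m); i=1+st[1:,4].argmax(); print("cap",c[i],st[i],at_z(p,c[i],.144)[:2].round(4))
J=[at_z(p,q,.036)[:2] for q in [(286,61),(375,80),(362,136),(277,110)]]; print(np.round(J,3).tolist(),np.mean(J,0))
pan=[at_z(p,q,.036)[:2] for q in [(510,112),(576,110),(570,172),(502,171)]]; print("pan",np.mean(pan,0))
for n in["balance","lab_jack"]:
  for d in robot.masks_of(p,n)[:1]: print(n,d["confidence"],d["point"],at_z(p,d["point"],.036)[:2])
E
```

```text
cap [324.57668067  96.36764706] [308  79  34  36 952] [ 0.6229 -0.0032]
[[0.671, 0.048], [0.647, -0.073], [0.572, -0.058], [0.608, 0.063]] [ 0.62447534 -0.00517938]
pan [ 0.56336918 -0.31593585]
balance 0.59 [532.3, 147.2] [ 0.55608695 -0.30721035]
lab_jack 0.84 [294.8, 111.5] [0.605791   0.03773861]
```

```bash
python3 -m jog '[[[0,0,0,3.1,0.1,0,7],[0,0,0,3.1,0.1,0,7],[0,0,0,3.1,0,0,7],[0,0,0,0,0,3.5,7],[0,0,0,0,0,3.5,7]]]' && python3 -m jog '[[[0,0,0,0,0,3.5,7],[0,0,0,0,0,3.5,7],[0,0,0,0,0,2.5,7],[0,0,0,0,0,1,7],[0,0,0,0,0,0,7]]]' && python3 -m jog '[[[0,0,0,0,0,0,7],[0,0,0,0,0,0,7],[0,0,0,0,0,0,7],[0,0,0,0,0,0,7]]]' && python3 look.py w21 sample_bottle && python3 - <<'E'
from h import *
import pickle
p=pickle.load(open("w21.pkl","rb")); hsv=cv2.cvtColor(p["img"],cv2.COLOR_RGB2HSV)
m=cv2.inRange(hsv,(170,130,60),(180,255,255))|cv2.inRange(hsv,(0,130,60),(6,255,255))
k,l,st,c=cv2.connectedComponentsWithStats(m); i=1+st[1:,4].argmax(); ctr=st[i,:2]+st[i,2:4]/2; print("cap",c[i],st[i],at_z(p,ctr,.144)[:2].round(4))
E
```

```text
t: 28.9
tool_pos: [0.6258, -0.0037, 0.2362]
orientation: [3.141, -0.001, 0.01]
force: [1.3, -1.2, -1.3]
opening: 0.0696
t: 29.32
tool_pos: [0.6201, -0.0032, 0.126]
orientation: [-3.141, 0.001, 0.009]
force: [-0.1, 0.6, -0.8]
opening: 0.0698
t: 29.65
tool_pos: [0.6239, -0.0033, 0.1316]
orientation: [3.141, -0.001, 0.006]
force: [0.7, -0.5, 0.6]
opening: 0.0697
[ 0.6239 -0.0033  0.1316] [ 0.7 -0.5  0.6]
sample_bottle 0.59 [320.3 200.9] [ 0.624 -0.002]
cap [322.43824827 252.39823566] [ 292  220   62   65 3174] [ 0.6264 -0.0037]
```

```bash
python3 -m jog '[[[0,0,0,0.1,0,0.8,7],[0,0,0,0,0,0.3,7],[0,0,0,0,0,0,7],[0,0,0,0,0,0,7],[0,0,0,0,0,0,2.5]]]' 20 && python3 -m jog '[[[0,0,0,0,0,0,2.5],[0,0,0,0,0,0,2.5],[0,0,0,0,0,0,2.5],[0,0,0,0,0,0,2.5],[0,0,0,0,0,0,2.5]]]' && python3 -m jog '[[[0,0,0,0,0,0,2.5],[0,0,0,0,0,0,2.5],[0,0,0,0,0,0,2.5],[0,0,0,0,0,0,2.5],[0,0,0,0,0,0,2.5]]]'
```

```text
t: 30.17
tool_pos: [0.6233, -0.0031, 0.1178]
orientation: [-3.142, 0.001, 0.001]
force: [-0.8, 0.5, -0.5]
opening: 0.067
t: 30.58
tool_pos: [0.6235, -0.0032, 0.1182]
orientation: [3.142, -0.001, 0.0]
force: [0.9, -0.2, 0.2]
opening: 0.0432
t: 31.0
tool_pos: [0.6235, -0.0032, 0.1182]
orientation: [3.142, -0.001, 0.0]
force: [1.0, -0.1, -0.1]
opening: 0.0429
```

Stopped at 43 mm, not 36, so the tips are probably touching the shoulder. I'll reopen and grip 7 mm higher.

```bash
python3 -m jog '[[[0,0,0,0,0,0,6],[0,0,0,0,0,0,6],[0,0,0,0,0,0,6],[0,0,0,0,0,-0.35,6],[0,0,0,0,0,-0.35,6]]]' && python3 -m jog '[[[0,0,0,0,0,0,6],[0,0,0,0,0,0,6],[0,0,0,0,0,0,2.5],[0,0,0,0,0,0,2.5],[0,0,0,0,0,0,2.5]]]' && python3 -m jog '[[[0,0,0,0,0,0,2.5],[0,0,0,0,0,0,2.5],[0,0,0,0,0,0,2.5],[0,0,0,0,0,0,2.5],[0,0,0,0,0,0,2.5]]]'; python3 look.py w22 sample_bottle
```

```text
t: 31.42
tool_pos: [0.6231, -0.0031, 0.125]
orientation: [-3.141, 0.001, 0.001]
force: [0.1, 0.8, -0.3]
opening: 0.0597
t: 31.83
tool_pos: [0.6233, -0.0031, 0.1249]
orientation: [-3.142, 0.001, 0.0]
force: [0.5, 0.8, -0.6]
opening: 0.0445
t: 32.25
tool_pos: [0.6233, -0.0031, 0.125]
orientation: [-3.142, 0.0, 0.0]
force: [0.3, 0.6, -1.6]
opening: 0.0359
[ 0.6233 -0.0031  0.125 ] [ 0.3  0.6 -1.6]
sample_bottle 0.95 [319.6 202.7] [ 0.623 -0.001]
```

```bash
python3 -m jog '[[[0,0,0,0,0,-1,2.5],[0,0,0,0,0,-2.5,2.5],[0,0,0,0,0,-3.5,2.5],[0,0,0,0,0,-3.5,2.5],[0,0,0,0,0,-2,2.5]]]' && python3 -m jog '[[[0,0,0,0,0,0,2.5],[0,0,0,0,0,0,2.5]]]'&& python3 look.py w23b sample_bottle lab_jack && python3 -m jog '[[[0,0,0,-0.74,3.96,0,2.5],[0,0,0,-0.74,3.96,0,2.5],[0,0,0,-0.74,3.96,0,2.5],[0,0,0,-0.74,3.96,0,2.5],[0,0,0,-0.74,3.96,0,2.5]]]' && python3 -m jog '[[[0,0,0,-0.74,3.96,0,2.5],[0,0,0,-0.74,3.96,0,2.5],[0,0,0,-0.74,3.96,0,2.5],[0,0,0,0,0,0,2.5],[0,0,0,0,0,0,2.5]]]' && python3 -m jog '[[[0,0,0,0,0,0,2.5],[0,0,0,0,0,0,2.5]]]' && python3 look.py w24 sample_bottle balance
```

```text
t: 32.77
tool_pos: [0.6247, -0.0032, 0.2558]
orientation: [3.141, -0.0, 0.009]
force: [0.4, 1.3, 0.7]
opening: 0.0361
t: 32.93
tool_pos: [0.6246, -0.0032, 0.2529]
orientation: [3.141, -0.001, 0.007]
force: [-0.0, -0.9, -0.8]
opening: 0.0358
[ 0.6246 -0.0032  0.2529] [-0.  -0.9 -0.8]
sample_bottle 0.57 [321.  201.8] [ 0.585 -0.002]
lab_jack 0.64 [325.6 168. ] [ 0.624 -0.009]
t: 33.5
tool_pos: [0.5848, -0.2023, 0.248]
orientation: [-3.14, -0.0, 0.005]
force: [0.4, 0.1, -0.4]
opening: 0.036
t: 33.92
tool_pos: [0.5623, -0.3217, 0.2476]
orientation: [-3.139, 0.007, 0.005]
force: [0.2, 0.2, -0.7]
opening: 0.036
t: 34.08
tool_pos: [0.5642, -0.3184, 0.2491]
orientation: [-3.14, -0.001, 0.002]
force: [0.6, 0.8, -0.7]
opening: 0.0357
[ 0.5642 -0.3184  0.2491] [ 0.6  0.8 -0.7]
sample_bottle 0.67 [322.1 202.2] [ 0.524 -0.318]
balance 0.59 [324.4 169.3] [ 0.561 -0.322]
```

```bash
python3 -m jog '[[[0,0,0,0,0.25,2,2.5],[0,0,0,0,0,3,2.5],[0,0,0,0,0,3,2.5],[0,0,0,0,0,2,2.5],[0,0,0,0,0,1,2.5]]]' && python3 -m jog '[[[0,0,0,0,0,0.5,2.5],[0,0,0,0,0,0,2.5],[0,0,0,0,0,0,2.5],[0,0,0,0,0,0,2.5],[0,0,0,0,0,0,2.5]]]' && python3 look.py w25 sample_bottle balance
```

```text
t: 34.65
tool_pos: [0.5628, -0.3202, 0.1362]
orientation: [-3.139, -0.002, 0.007]
force: [-0.3, 0.2, -1.7]
opening: 0.0359
t: 35.07
tool_pos: [0.5652, -0.3231, 0.1372]
orientation: [3.14, -0.001, 0.004]
force: [0.2, -1.0, 0.2]
opening: 0.0356
[ 0.5652 -0.3231  0.1372] [ 0.2 -1.   0.2]
sample_bottle 0.97 [321.5 202.1] [ 0.562 -0.323]
```

```bash
python3 -m jog '[[[0,0,0,0,-0.15,0.7,2.5],[0,0,0,0,0,0,2.5],[0,0,0,0,0,0,2.5],[0,0,0,0,0,0,2.5],[0,0,0,0,0,0,2.5]]]' && python3 -m jog '[[[0,0,0,0,0,0,2.5],[0,0,0,0,0,0,2.5],[0,0,0,0,0,0,2.5]]]'
```

```text
t: 35.63
tool_pos: [0.5641, -0.3209, 0.1281]
orientation: [-3.142, 0.001, 0.0]
force: [-1.0, -0.3, -0.7]
opening: 0.0358
t: 35.88
tool_pos: [0.5642, -0.321, 0.1283]
orientation: [3.141, -0.001, 0.0]
force: [0.2, -0.4, -0.6]
opening: 0.0356
```

```bash
python3 -m jog '[[[0,0,0,0,0,0.3,2.5],[0,0,0,0,0,0,2.5],[0,0,0,0,0,0,2.5],[0,0,0,0,0,0,2.5],[0,0,0,0,0,0,7.5]]]' && python3 -m jog '[[[0,0,0,0,0,0,7.5],[0,0,0,0,0,0,7.5],[0,0,0,0,0,0,7.5],[0,0,0,0,0,0,7.5],[0,0,0,0,0,0,7.5]]]' && python3 -m jog '[[[0,0,0,0,0,0,7.5],[0,0,0,0,0,0,7.5],[0,0,0,0,0,0,7.5],[0,0,0,0,0,0,7.5],[0,0,0,0,0,-1,7.5]]]' && python3 -m jog '[[[0,0,0,0,0,-3,7.5],[0,0,0,0,0,-4,7.5],[0,0,0,0,0,-4,7.5],[0,0,0,-2,0,-3,7.5],[0,0,0,-3,0,-2,7.5]]]' && python3 look.py w26 sample_bottle balance && python3 -m jog '[[[0,0,0,-2,-3.5,0,7.5],[0,0,0,0,-4.1,0,7.5],[0,0,0,0,-4.1,0,7.5],[0,0,0,0,-4.1,0,7.5],[0,0,0,0,-4.1,0,7.5]]]' && python3 -m jog '[[[0,0,0,0,-4.1,0,7.5],[0,0,0,0,-4.1,0,7.5],[0,0,0,0,-4.1,0,7.5],[0,0,0,0,-4.1,0,7.5],[0,0,0,0,-4.1,0,7.5]]]' && python3 -m jog '[[[0,0,0,0,-4.1,0,7.5],[0,0,0,0,-4.1,0,7.5],[0,0,0,0,-4.1,0,7.5],[0,0,0,0,-4.1,0,7.5],[0,0,0,0,-4.1,0,7.5]]]' && python3 -m jog '[[[0,0,0,0,0,0,7.5],[0,0,0,0,0,0,7.5],[0,0,0,0,0,0,7.5]]]' && python3 look.py w27 lab_bottle rubber_mat && python3 - <<'E'
from h import *
import pickle
p=pickle.load(open("w27.pkl","rb")); hsv=cv2.cvtColor(p["img"],cv2.COLOR_RGB2HSV)
m=cv2.inRange(hsv,(100,130,60),(125,255,255)); m[240:]=0
k,l,st,c=cv2.connectedComponentsWithStats(m); i=1+st[1:,4].argmax(); ctr=st[i,:2]+st[i,2:4]/2-.5
print("ring",ctr,st[i],at_z(p,ctr,.114)[:2].round(4))
E
```

```text
t: 36.3
tool_pos: [0.564, -0.3209, 0.125]
orientation: [-3.141, 0.001, 0.0]
force: [0.4, 0.4, -0.2]
opening: 0.0395
t: 36.72
tool_pos: [0.5641, -0.3209, 0.1252]
orientation: [3.142, -0.001, 0.0]
force: [-0.0, 0.6, -0.2]
opening: 0.0711
t: 37.13
tool_pos: [0.5629, -0.3201, 0.133]
orientation: [-3.139, 0.001, 0.005]
force: [-0.2, 0.9, -1.0]
opening: 0.075
t: 37.55
tool_pos: [0.5158, -0.3211, 0.3003]
orientation: [3.138, 0.002, 0.008]
force: [0.5, -0.7, 0.5]
opening: 0.075
[ 0.5158 -0.3211  0.3003] [ 0.5 -0.7  0.5]
sample_bottle 0.8 [318.8 132.1] [ 0.566 -0.317]
t: 38.12
tool_pos: [0.4937, -0.1199, 0.2938]
orientation: [-3.141, 0.002, 0.003]
force: [0.7, -0.3, 0.1]
opening: 0.0749
t: 38.53
tool_pos: [0.4936, 0.0855, 0.2941]
orientation: [-3.141, 0.0, 0.003]
force: [0.6, -0.9, -0.0]
opening: 0.075
t: 38.95
tool_pos: [0.4935, 0.2906, 0.2938]
orientation: [3.141, 0.0, -0.003]
force: [1.0, -0.5, -0.1]
opening: 0.075
t: 39.2
tool_pos: [0.494, 0.2881, 0.2939]
orientation: [3.14, 0.001, -0.003]
force: [-0.3, -0.1, 0.1]
opening: 0.0752
[0.494  0.2881 0.2939] [-0.3 -0.1  0.1]
lab_bottle 0.85 [306.5 110.6] [0.571 0.309]
lab_bottle 0.83 [397.8 122.5] [0.556 0.182]
rubber_mat 0.86 [307.3 104.8] [0.579 0.31 ]
ring [303.5 109.5] [284  89  40  42 799] [0.5737 0.3088]
```

```bash
python3 -m jog '[[[0,0,0,4.1,-0.7,0,7.5],[0,0,0,4.1,-0.7,0,7.5],[0,0,0,0,-0.6,3,7.5],[0,0,0,0,0,3.5,7.5],[0,0,0,0,0,3.5,7.5]]]' && python3 -m jog '[[[0,0,0,0,0,3.5,7.5],[0,0,0,0,0,3,7.5],[0,0,0,0,0,2.5,7.5],[0,0,0,0,0,1,7.5],[0,0,0,0,0,0,7.5]]]' && python3 -m jog '[[[0,0,0,0,0,0,7.5],[0,0,0,0,0,0,7.5],[0,0,0,0,0,0,7.5],[0,0,0,0,0,0,7.5],[0,0,0,0,0,0,7.5]]]' && python3 look.py w28 lab_bottle && python3 - <<'E'
from h import *
import pickle
p=pickle.load(open("w28.pkl","rb")); hsv=cv2.cvtColor(p["img"],cv2.COLOR_RGB2HSV)
m=cv2.inRange(hsv,(100,130,60),(125,255,255)); m[330:]=0
k,l,st,c=cv2.connectedComponentsWithStats(m); i=1+st[1:,4].argmax(); ctr=st[i,:2]+st[i,2:4]/2-.5
print("ring",ctr,st[i],at_z(p,ctr,.114)[:2].round(4))
E
```

```text
t: 39.77
tool_pos: [0.5783, 0.3069, 0.1946]
orientation: [-3.141, 0.005, -0.003]
force: [0.4, -0.1, -0.5]
opening: 0.075
t: 40.18
tool_pos: [0.5746, 0.3059, 0.0918]
orientation: [3.139, -0.003, -0.008]
force: [-0.6, -1.0, -0.3]
opening: 0.075
t: 40.6
tool_pos: [0.5772, 0.3085, 0.0968]
orientation: [-3.141, 0.0, -0.004]
force: [1.5, 0.1, 0.0]
opening: 0.075
[0.5772 0.3085 0.0968] [1.5 0.1 0. ]
lab_bottle 0.71 [320.  206.6] [0.583 0.31 ]
lab_bottle 0.59 [458.2 226.7] [0.566 0.196]
ring [322.  265.5] [ 283  230   79   72 3095] [0.5741 0.3086]
```

```bash
python3 -m jog '[[[0,0,0,-0.2,0,0.6,7.5],[0,0,0,0,0,0.4,7.5],[0,0,0,0,0,0,7.5],[0,0,0,0,0,0,7.5],[0,0,0,0,0,0,3]]]' 25 && python3 -m jog '[[[0,0,0,0,0,0,3],[0,0,0,0,0,0,3],[0,0,0,0,0,0,3],[0,0,0,0,0,0,3],[0,0,0,0,0,0,3]]]' && python3 -m jog '[[[0,0,0,0,0,0,3],[0,0,0,0,0,0,3],[0,0,0,0,0,0,3],[0,0,0,0,0,0,3]]]'
```

```text
t: 41.12
tool_pos: [0.5742, 0.308, 0.0848]
orientation: [3.141, -0.0, -0.001]
force: [0.2, 0.4, 0.5]
opening: 0.0715
t: 41.53
tool_pos: [0.5744, 0.3081, 0.0852]
orientation: [-3.142, 0.001, -0.0]
force: [0.5, 0.8, 1.6]
opening: 0.0411
t: 41.87
tool_pos: [0.5744, 0.3081, 0.0852]
orientation: [-3.141, 0.001, -0.0]
force: [-0.7, 1.0, 0.0]
opening: 0.0407
```

```bash
python3 -m jog '[[[0,0,0,0,0,-1,3],[0,0,0,0,0,-2.5,3],[0,0,0,0,0,-3.5,3],[0,0,0,0,0,-3.5,3],[0,0,0,0,0,-3.5,3]]]' && python3 -m jog '[[[0,0,0,0,0,0,3],[0,0,0,0,0,0,3]]]' && python3 look.py w29 lab_bottle rubber_mat && python3 -m jog '[[[0,0,0,0.61,3.91,0,3],[0,0,0,0.61,3.91,0,3],[0,0,0,0.61,3.91,0,3],[0,0,0,0.61,3.91,0,3],[0,0,0,0.61,3.91,0,3]]]' && python3 -m jog '[[[0,0,0,0.61,3.91,0,3],[0,0,0,0.61,3.91,0,3],[0,0,0,0.61,3.91,0,3],[0,0,0,0,0,0,3],[0,0,0,0,0,0,3]]]' && python3 -m jog '[[[0,0,0,0,0,0,3],[0,0,0,0,0,0,3]]]' && python3 look.py w30 lab_bottle lab_jack
```

```text
t: 42.28
tool_pos: [0.5737, 0.3078, 0.2266]
orientation: [3.141, -0.001, -0.002]
force: [1.6, 1.2, -1.9]
opening: 0.0413
t: 42.45
tool_pos: [0.576, 0.3088, 0.2294]
orientation: [-3.139, 0.001, -0.009]
force: [-0.3, -0.5, -2.6]
opening: 0.041
[0.576  0.3088 0.2294] [-0.3 -0.5 -2.6]
lab_bottle 0.89 [320.5 208.3] [0.535 0.311]
lab_bottle 0.61 [416.  186.4] [0.565 0.191]
rubber_mat 0.62 [326.5 168.9] [0.58  0.303]
t: 43.02
tool_pos: [0.6034, 0.1108, 0.2225]
orientation: [3.141, 0.0, -0.007]
force: [1.1, -0.0, -1.7]
opening: 0.0409
t: 43.43
tool_pos: [0.6219, -0.0071, 0.2226]
orientation: [-3.141, 0.007, 0.006]
force: [-0.4, 0.7, -2.4]
opening: 0.041
t: 43.6
tool_pos: [0.6223, -0.0034, 0.2239]
orientation: [-3.141, -0.001, 0.003]
force: [-0.8, 0.3, -1.7]
opening: 0.0414
[ 0.6223 -0.0034  0.2239] [-0.8  0.3 -1.7]
lab_bottle 0.77 [194.9 219.1] [0.567 0.16 ]
lab_bottle 0.75 [322.7 209.6] [ 0.58  -0.004]
lab_jack 0.74 [323.  168.8] [ 0.625 -0.005]
```

View pics/w30.png

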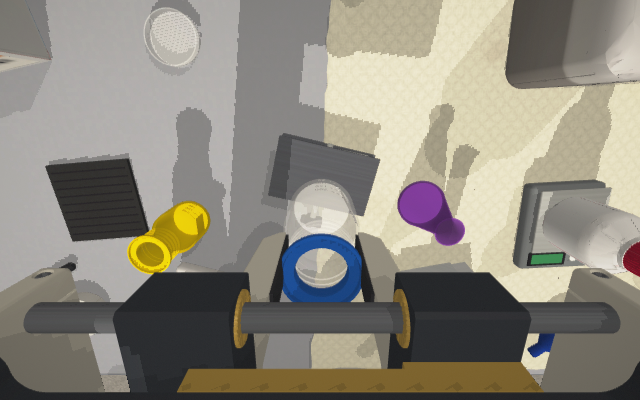

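The lab bottle hangs upright in the gripper over the empty jack plate (far corners (284,134) and (380,158)). The sample bottle stands on the balance at right and the mat is empty.

```bash
python3 - <<'E'
from h import *
import pickle
p=pickle.load(open("w30.pkl","rb"))
a=at_z(p,(284,134),.036)[:2];b=at_z(p,(380,158),.036)[:2]
d=(b-a)/np.linalg.norm(b-a); print(np.linalg.norm(b-a)); n=np.array([-1,0.])+d*d[0]; n/=np.linalg.norm(n); print("centre",(a+b)/2+n*.038, np.degrees(np.arctan2(d[0],-d[1])))
E
python3 -m jog '[[[0,0,0,0.1,0.15,2,3],[0,0,0,0,0,3,3],[0,0,0,0,0,2.5,3],[0,0,0,0,0,1.5,3],[0,0,0,0,0,0,3]]]' && python3 -m jog '[[[0,0,0,0,0,0,3],[0,0,0,0,0,0,3],[0,0,0,0,0,0,3],[0,0,0,0,0,0,3]]]'
```

```text
0.11796521194546927
centre [ 0.62333094 -0.00671968] -13.845142363165364
t: 44.17
tool_pos: [0.6209, -0.0049, 0.1301]
orientation: [-3.141, -0.002, 0.012]
force: [-0.9, -0.6, -2.9]
opening: 0.041
t: 44.5
tool_pos: [0.6253, -0.0062, 0.1373]
orientation: [3.141, -0.0, 0.005]
force: [0.2, 0.3, -1.8]
opening: 0.041
```

```bash
python3 -m jog '[[[0,0,0,-0.1,0,1,3],[0,0,0,0,0,0.6,3],[0,0,0,0,0,0,3],[0,0,0,0,0,0,3],[0,0,0,0,0,0,3]]]' && python3 -m jog '[[[0,0,0,0,0,0,3],[0,0,0,0,0,0,3],[0,0,0,0,0,0,3]]]'
```

```text
t: 44.92
tool_pos: [0.6228, -0.0063, 0.1188]
orientation: [-3.142, 0.001, 0.001]
force: [-0.5, -0.2, -2.3]
opening: 0.0407
t: 45.17
tool_pos: [0.6232, -0.0063, 0.1194]
orientation: [3.142, -0.001, 0.001]
force: [0.1, -0.3, -2.0]
opening: 0.0407
```

```bash
python3 -m jog '[[[0,0,0,0,0,0.4,3],[0,0,0,0,0,0,3],[0,0,0,0,0,0,3],[0,0,0,0,0,0,3],[0,0,0,0,0,0,3]]]' && python3 -m jog '[[[0,0,0,0,0,0,8],[0,0,0,0,0,0,8],[0,0,0,0,0,0,8],[0,0,0,0,0,0,8],[0,0,0,0,0,0,8]]]' && python3 -m jog '[[[0,0,0,0,0,0,8],[0,0,0,0,0,0,8],[0,0,0,0,0,0,8],[0,0,0,0,0,0,8],[0,0,0,0,0,0,8]]]' && python3 -m jog '[[[0,0,0,0,0,-1,8],[0,0,0,0,0,-3,8],[0,0,0,0,0,-4,8],[0,0,0,0,0,-4,8],[0,0,0,0,0,-4,8]]]' && python3 -m jog '[[[0,0,0,-2,0,-3.5,8],[0,0,0,-3,0,-2.5,8],[0,0,0,-4,0,0,8],[0,0,0,-4,0,0,8],[0,0,0,-4,0,0,8]]]' && python3 -m jog '[[[0,0,0,-2,0,0,8],[0,0,0,0,0,0,8],[0,0,0,0,0,0,8],[0,0,0,0,0,0,8]]]' && python3 look.py w31 flask sample_bottle cylinder lab_bottle stirrer balance cooling_block lab_jack timer
```

```text
t: 45.58
tool_pos: [0.6232, -0.0063, 0.1152]
orientation: [3.141, -0.001, 0.0]
force: [0.2, -0.2, -0.9]
opening: 0.041
t: 46.0
tool_pos: [0.6231, -0.0062, 0.1152]
orientation: [3.142, -0.001, 0.0]
force: [-0.5, -0.1, -0.2]
opening: 0.0697
t: 46.42
tool_pos: [0.623, -0.0062, 0.1151]
orientation: [-3.142, 0.001, 0.0]
force: [-0.6, -0.8, -0.3]
opening: 0.0801
t: 46.83
tool_pos: [0.6226, -0.0062, 0.2776]
orientation: [-3.142, 0.001, 0.0]
force: [0.7, 0.2, 0.3]
opening: 0.0803
t: 47.25
tool_pos: [0.4516, -0.0061, 0.3365]
orientation: [3.141, -0.0, 0.003]
force: [-0.9, -0.1, 0.7]
opening: 0.08
t: 47.58
tool_pos: [0.4336, -0.0062, 0.3359]
orientation: [3.141, -0.001, 0.003]
force: [0.2, -0.7, 0.0]
opening: 0.0801
[ 0.4336 -0.0062  0.3359] [ 0.2 -0.7  0. ]
flask 0.69 [213.2 158.5] [0.439 0.166]
flask 0.55 [409.9  66.9] [ 0.572 -0.134]
sample_bottle 0.62 [537.6  70.8] [ 0.567 -0.321]
cylinder 0.96 [420.9 156.9] [ 0.441 -0.163]
lab_bottle 0.91 [206.3  82.7] [0.551 0.164]
lab_bottle 0.82 [322.6  30.4] [ 0.62  -0.007]
lab_bottle 0.39 [418.6 158.6] [ 0.438 -0.159]
stirrer 0.77 [220.4 154.3] [0.44  0.166]
balance 0.97 [523.8  77. ] [ 0.562 -0.325]
lab_jack 0.62 [317.6  34.7] [0.622 0.   ]
timer 0.92 [318.  167.9] [0.416 0.001]
timer 0.58 [212.9 159.2] [0.431 0.18 ]
```

View pics/w31.png

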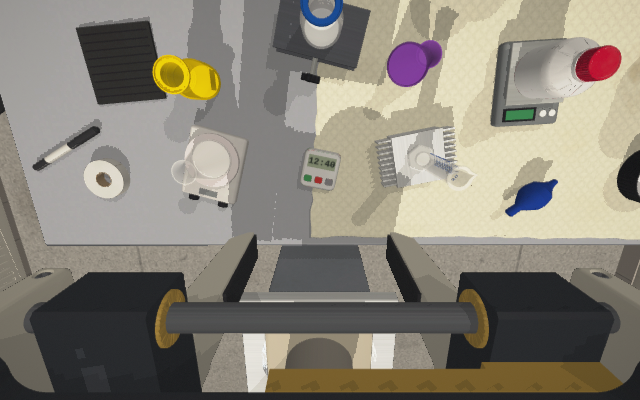

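All four vessels stand upright on their own plates: flask (212,160), cylinder (422,157), sample bottle (540,70), lab bottle (322,25). The mat is empty, the timer at (320,168) is untouched, and the gripper is empty and clear. Handing in.

```bash
python3 -c "
from plant import robot
print(robot.close_job())"
```

```text
the job is handed in; nothing more can be done
None
```

The job is handed in at about 48 s of the 144 s. I set the lab bottle aside on the mat, then put the flask on the stirrer, the cylinder on the cooling block, the sample bottle on the balance and finally the lab bottle on the lab jack.

**Last checks:** the final wrist picture shows all four upright on the right plates, the mat empty, the timer still lying in its place, and the gripper open and clear. Measured vessel positions agree with my plate-centre estimates to about 5 mm, which is within the spread of the readings.

**What went wrong or disagreed:**
- **First grasp of the lab bottle:** I lifted before the fingers had closed, so they closed around its rim. The bottle stayed standing and I gripped it again.
- **First grip on the sample bottle:** the fingers stopped at 43 mm instead of 36 mm, probably on its shoulder. I redid it 7 mm higher, and it then read 36 mm.
- **Lab bottle neck:** it read about 41 mm between the fingers instead of the stated 44 mm, but it held.
- **Network reports:** some were wrong, such as a second "timer" on the stirrer and a "lab bottle" on the cooling block. I ruled these out against the pictures. The network's jack centre in the last view was 7 mm off in y from the lab bottle, while the plate corners seen before placing agreed with the bottle.
- **Picture budget:** I viewed 17 pictures against the budget of 14.

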